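Fit the filter plate in the bench dust extractor

TASK

Put the filter plate into the bench dust extractor: push the red latch button and let the blue hatch spring fully open by itself without touching it, then tuck the plate's yellow edge under the red retaining lip and, still holding it, lower the opposite edge gently until the plate lies flat in its recess. Then swing the hatch shut until it latches, and leave the other things on the bench alone.

Things in the scene. Friction and masses are not known exactly. Their poses are not given: they have to be found in the camera images.
- extractor: Grey bench dust extractor, fixed: x from -91 to +111 mm, y from -175 to +86 mm, z up; origin on the bench under the centre of the filter's seat. Its filter bay is an open well, inside x from -85 to +105 mm, y -70 to +70 mm, walls 6 mm thick with tops 82 mm above the bench, floor 45 mm above the bench. Latch deck, 60 mm high, on the -y side; hatch hinged along the +y side
- seat (a point): Centre of the floor of the recess in the bay, 45 mm above the bench, axes as the extractor's. The recess, 136 (x) by 116 mm (y), is framed by aluminium guides 10 mm high (+x and both y sides) and the red lip's bracket (-x side). A seated plate lies flat here, yellow edge towards -x
- lip_edge (a point): Middle of the free lower edge of the red retaining lip, at x = -54 mm from the seat, 15 mm above the recess floor. The lip is 116 mm long (along y), 5 mm thick, and overhangs the -x end of the recess by 14 mm: the stop wall under it is at x = -68 mm from the seat
- filter: Loose filter plate, 0.2 to 0.42 kg, 130 (x) by 110 mm (y): body 9 mm thick, yellow tongue 20 mm long, 100 mm wide, 6 mm thick along its -x edge, flush with the underside. Origin at the centre of the underside, z up. A black grip rib, 14 mm thick (x), 70 mm long (y), stands on it, top 39 mm above the underside. Starts flat on the bench
- filter_grip (a point): Point in the grip rib, at x = +12 mm from the plate's centre, 30 mm above its underside, 9 mm below the rib's top; the rib is pinched across its 14 mm here
- filter_toe (a point): Middle of the lower edge of the yellow tongue, x = -65 mm from the plate's centre
- filter_heel (a point): Middle of the lower edge opposite to the tongue, x = +65 mm from the plate's centre
- hatch (a joint): Angle of the blue hatch, rad: 0 shut and latched, -0.07 pressed to its stop, 2.0 fully open. Turns about the extractor's x axis at hatch_axis; free edge rises from the -y side and swings over to +y. A damped spring opens it in about 1 s (0.37 N m at 0, 0.12 at 2.0). To shut it, push it down to about -0.05: the steel bolt snaps over its edge and holds it at 0
- hatch_panel: The hatch's panel, 198 mm (x from -89 to +109) by 162 mm (from 8 to 170 mm from the hinge axis), 6 mm thick, hinge axis in its middle plane. Origin on the hinge axis; when shut its axes are the extractor's and the panel lies towards -y
- hatch_edge (a point): Middle of the hatch's free edge, on its outer face, 170 mm from the hinge axis
- hatch_axis (a point): Middle of the hatch's hinge axis, 98 mm above the bench on the +y side of the bay, axes as the extractor's
- latch (a joint): Travel of the red latch button in m: 0 up, 0.010 fully down; it springs back up. Fully down takes about 6 N; the hatch is let go at 5 to 7 mm
- latch_top (a point): Centre of the top of the red latch button, 36 mm across, pressed straight down; 86 mm above the bench, 58 mm from the edge of the shut hatch. A steel bolt post, 24 mm wide, stands between button and hatch, its top 115 mm above the bench
- mallet: Bystander: mallet with green faces, 260 mm long, lying; leave it alone
- carton: Bystander: open cardboard box, 90 x 90 x 60 mm; leave it alone
- tub: Bystander: yellow tub with a white lid, 72 mm across, 120 mm high; leave it alone
- clamp_arm: Bystander: zinc clamp arm of two plates and a tube, 245 mm long, lying; leave it alone
There are look-alikes about, which are no part of the job. What is shaped like the filter but pink or purple is not meant.

How it is judged:
By the outcome, as a careful person would: the job done as asked, in the order asked, and still so for the second after the job is handed in, with the robot touching nothing.
It also fails if it takes over 61 s, if anything falls off the work surface, if the arm or the gripper's body presses on something with over 40 N, if the wrist force passes 120 N, or if a joint passes its speed limit or range.

ROBOT

A 6-joint arm with a two-finger parallel gripper is mounted at the origin on the work surface. World frame = base frame: x ahead of the robot, y to its left, z up, the work surface at z = 0. Lengths are in mm, angles in rad, forces in N, time in s.
With the tool pointing down it reaches from about 350 to 850 mm from the base axis. Payload 8.1 kg.
Tool frame: the origin (TCP) lies midway between the tips of the shut fingers; the grasp point (between the pads) lies 19 mm behind it (r.hold_point_z is the distance from the TCP to the grasp point, in mm); z points along the fingers, y is the line along which they close (so a half turn about z gives the same grasp; the last joint's range is limited). The gripper opens to 93 mm and grips with 3 to 60 N. Pads are 15 mm wide; open, the fingers measure 128 mm over their backs; the gripper's body (75 mm by 188 mm) begins 65 mm behind the grasp point.
Start: joints at [1.051, 0.13, 1.488, -0, 1.523, -0.085], TCP at [252.717, 544.187, 218.635] pointing down, gripper open.
Joint ranges: [-2.96, 2.96], [-0.89, 2.26], [0.02, 2.5], [-1.34, 4.48], [0, 2.73], [-2.66, 2.66]. Speed limits (rad/s): [2.39, 2.39, 2.79, 3.14, 3.14, 3.14].

INTERFACE

Orientations are given as a unit quaternion [w, x, y, z].
In Python, from station import r gives the robot as it stands.
- The arm moves only by the tool servo_tool, never from a script. Its argument "series" is one flat list of numbers, 6 for each row, row after row: the shift along the tool's x, y, z in m, then the turn, a rotation vector about the tool's x, y, z in rad. A call has 1 to 10 rows; each row shifts and turns the commanded pose from where the row before left it, along the tool's axes as they then stand; what a row does not reach is not made up. A row lasts 1/10 s, in which the tool goes at most 50 mm and 8.59 degrees, less where a joint would pass 70% of its speed; a pose out of reach is approached as far as the arm can. A call with a gripper value outside its range is refused whole. "jaw" is the opening, from 0 (shut) to 1 (fully open), set as the call begins (left out, the last holds). The fingers move at their own pace and stop on an object; the grip force is fixed at half the most. Time passes only in rows, so rows that do not move let the fingers close. It gives the time, the measured TCP pose, the force, the opening and the grip force at its end, in the units of the state.
- r.get_obs(): the state, without advancing time (a new reading comes with each control period).
- r.camera(name): name is "scene" or "top" or "wrist"; returns the picture (400x640x3 uint8, blue, green, red); there is no depth.
- r.camera_model(name): a dict with "intrinsics" (3x3 intrinsics, pixels), "pose" (4x4, takes a point from camera to world coordinates); the wrist camera has in their place "T_tool_cam" (4x4, takes a point from camera to tool coordinates, whose origin is the TCP and whose axes are the flange's). Camera axes: x right, y up, looking along -z (the intrinsics and any distortion apply to the point x, -y, -z); pixel columns grow to the right and rows downward; lengths in mm; the calibration is good to about 2 mm. The wrist camera is an equidistant fisheye: a pixel r from the principal point sees the ray r / f radians off the axis. A picture is of the moment at which its call begins: read the wrist's pose just before it. camera_model takes no time and is no camera call.
- r.hand_in(): hands the job in; it is judged then, once.
The state is a dict: "time_s": time; "joints": joint angles; "qd": joint speeds; "tau": joint torques, N m; "position": TCP position; "tcp_rot": TCP orientation; "wrist_force": force on the tool from outside, world axes, zero at the start; "moment": the same for the moment, N m; "gripper_width": opening from 0.0 (shut) to 1.0 (fully open); "finger_force": force on a finger pad.
Only numpy, scipy, OpenCV 4.12 (cv2) and the standard library are available. Lean on these libraries where they do the work, as an engineer would, in place of code of your own. Each camera call takes 0.05 s, during which the arm holds its last target. There are 200 camera calls.

## Working session

There is one attempt and no reset: what is moved stays moved. The work goes in short steps, Python scripts to look and compute and a tool call to move; the robot and the scene stay as the last step left them, time stands still between calls to the robot, and variables do not carry over. Pictures are saved under pics/ and viewed, at most 10 in all, crops included, and the job is handed in when it is done.

Besides the shell and the picture viewer there is one more tool, called after "Request:" in YAML: its name, and indented under it one key for each argument. servo_tool: Moves the arm, as the interface text tells. Its arguments: {"type":"object","properties":{"series":{"type":"array"},"jaw":{"type":"number"}},"required":["series"]}

```bash
ls; mkdir -p pics; python3 - <<'E'
from station import r
import cv2,numpy as np
np.set_printoptions(suppress=True,precision=3)
a=r.camera("top");b=r.camera("scene")
cv2.imwrite("pics/top.png",a);cv2.imwrite("pics/scene.png",b)
for n in("top","scene","wrist"):print(n,r.camera_model(n))
print(r.get_obs(),r.hold_point_z)
E
```

```text
pics
top {'intrinsics': array([[378.793,   0.   , 315.862],
       [  0.   , 378.793, 202.116],
       [  0.   ,   0.   ,   1.   ]]), 'pose': array([[   0.024,    0.994,   -0.105,  433.131],
       [  -1.   ,    0.024,   -0.   ,   39.842],
       [   0.002,    0.105,    0.994, 1435.153],
       [   0.   ,    0.   ,    0.   ,    1.   ]])}
scene {'intrinsics': array([[485.466,   0.   , 317.62 ],
       [  0.   , 485.466, 209.411],
       [  0.   ,   0.   ,   1.   ]]), 'pose': array([[   0.493,   -0.663,    0.564, 1515.797],
       [   0.87 ,    0.375,   -0.32 , -501.606],
       [   0.001,    0.648,    0.761, 1367.132],
       [   0.   ,    0.   ,    0.   ,    1.   ]])}
wrist {'intrinsics': array([[309.707,   0.   , 316.894],
       [  0.   , 309.707, 194.731],
       [  0.   ,   0.   ,   1.   ]]), 'T_tool_cam': array([[  -0.001,    0.962,    0.273,   73.863],
       [   1.   ,    0.001,   -0.001,   -0.204],
       [  -0.001,    0.273,   -0.962, -165.788],
       [   0.   ,    0.   ,    0.   ,    1.   ]])}
{'time_s': 0.1, 'joints': array([ 1.051,  0.131,  1.489,  0.   ,  1.523, -0.085]), 'qd': array([-0.001, -0.003, -0.002, -0.001,  0.001,  0.   ]), 'tau': array([  0.001, -56.134, -49.31 ,   0.077,   0.029,  -0.   ]), 'position': array([252.447, 543.733, 217.669]), 'tcp_rot': array([-0.   ,  0.216,  0.976, -0.001]), 'wrist_force': array([-0.257, -0.584, -0.391]), 'moment': array([-0.047, -0.011,  0.032]), 'finger_force': 0.0, 'gripper_width': 1.0004460248492597} 18.8
```

View pics/top.png

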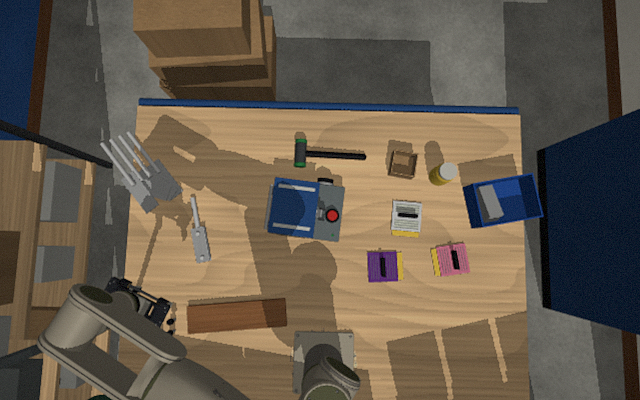

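View pics/scene.png

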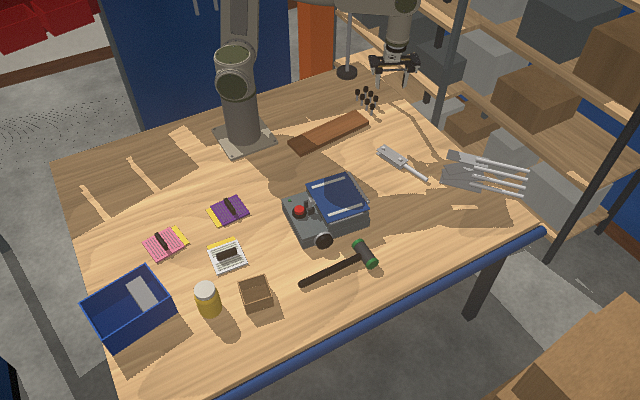

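The top view shows three plate-shaped things: white with a yellow edge at (407,217), purple at (385,266) and pink at (450,259). I choose the white one. The button is at (332,215) and the hatch is around (293,207).

```bash
cat > h.py <<'E'
import cv2,numpy as np
from station import r
from scipy.spatial.transform import Rotation as R
np.set_printoptions(suppress=True,precision=2)
def proj(n,P):
    m=r.camera_model(n);T=np.linalg.inv(m["pose"]);K=m["intrinsics"]
    p=np.atleast_2d(P)@T[:3,:3].T+T[:3,3];p=p*[1,-1,-1];p=p@K.T
    return p[:,:2]/p[:,2:]
def back(n,uv,z):
    m=r.camera_model(n);T=m["pose"];K=m["intrinsics"];uv=np.atleast_2d(uv)
    d=np.c_[uv,np.ones(len(uv))]@np.linalg.inv(K).T*[1,-1,-1]@T[:3,:3].T
    return T[:3,3]+d*((z-T[2,3])/d[:,2])[:,None]
def ortho(n,img,z,x0,x1,y0,y1,s):  # s px/mm; col grows with -y, row grows with -x
    c=np.array([[x1,y1,z],[x1,y0,z],[x0,y0,z],[x0,y1,z]],float)
    w,h=int((y1-y0)*s),int((x1-x0)*s)
    H=cv2.getPerspectiveTransform(proj(n,c).astype(np.float32),np.float32([[0,0],[w,0],[w,h],[0,h]]))
    return cv2.warpPerspective(img,H,(w,h),flags=cv2.INTER_CUBIC)
E
python3 - <<'E'
from h import *
a=cv2.imread("pics/top.png");b=cv2.imread("pics/scene.png")
for n,i in(("top",a),("scene",b)):
    hsv=cv2.cvtColor(i,cv2.COLOR_BGR2HSV)
    for nm,lo,hi,z in(("red",(0,170,120),(6,255,255),86),("blue",(100,110,40),(125,255,255),101),("yellow",(20,130,120),(32,255,255),6),("white",(0,0,150),(179,60,255),9)):
        m=cv2.inRange(hsv,lo,hi);k,l,s,c=cv2.connectedComponentsWithStats(m)
        for j in range(1,k):
            if s[j,4]>25 and 150<c[j][0]<470 and 140<c[j][1]<300:
                box=cv2.boxPoints(cv2.minAreaRect(np.argwhere(l==j)[:,::-1].astype(np.float32)))
                print(n,nm,s[j,4],c[j],back(n,c[j],z)[0,:2],back(n,box,z)[:,:2].round().tolist())
o1=cv2.resize(ortho("top",a,9,250,700,-400,200,1.3),None,fx=1,fy=1)
cv2.imwrite("pics/o1.png",o1)
o=b[170:290,190:390];cv2.imwrite("pics/s1.png",cv2.resize(o,None,fx=4,fy=4,interpolation=2))
E
```

```text
top red 72 [331.92 215.14] [530.92 -18.09] [[531.0, 3.0], [553.0, -18.0], [532.0, -40.0], [510.0, -19.0]]
top blue 2153 [293.45 207.43] [553.82 119.1 ] [[465.0, 209.0], [662.0, 191.0], [645.0, 30.0], [449.0, 50.0]]
top yellow 76 [441.43 180.62] [ 678.99 -437.18] [[670.0, -398.0], [712.0, -417.0], [686.0, -478.0], [644.0, -459.0]]
top yellow 143 [404.95 233.41] [ 474.54 -297.66] [[468.0, -247.0], [488.0, -249.0], [481.0, -348.0], [461.0, -346.0]]
top yellow 152 [435.24 261.88] [ 371.25 -410.73] [[420.0, -393.0], [424.0, -413.0], [323.0, -429.0], [320.0, -409.0]]
top yellow 138 [399.64 265.51] [ 354.64 -277.79] [[404.0, -265.0], [406.0, -284.0], [306.0, -291.0], [304.0, -272.0]]
top white 233 [448.15 170.48] [ 718.35 -462.27] [[751.0, -431.0], [752.0, -493.0], [686.0, -492.0], [685.0, -431.0]]
top white 59 [304.12 188.31] [636.09  86.25] [[635.0, 130.0], [646.0, 129.0], [637.0, 48.0], [626.0, 49.0]]
top white 93 [194.24 211.49] [537.63 498.31] [[591.0, 520.0], [594.0, 506.0], [478.0, 478.0], [475.0, 492.0]]
top white 538 [406.3  217.31] [ 535.1 -302.1] [[487.0, -244.0], [597.0, -250.0]
[... 820 characters left out ...]
128.0, -100.0]]
scene white 263 [391.75 154.46] [402.92 476.24] [[354.0, 424.0], [317.0, 482.0], [461.0, 516.0], [494.0, 459.0]]
scene white 93 [415.58 171.8 ] [530.5  500.49] [[479.0, 479.0], [470.0, 495.0], [582.0, 522.0], [590.0, 507.0]]
scene white 41 [317.54 185.2 ] [403.64 128.99] [[395.0, 104.0], [400.0, 158.0], [414.0, 154.0], [409.0, 100.0]]
scene white 67 [337.63 211.67] [555.49 127.54] [[545.0, 88.0], [554.0, 174.0], [566.0, 170.0], [557.0, 85.0]]
scene white 553 [226.18 256.65] [ 540.54 -304.62] [[482.0, -352.0], [486.0, -240.0], [601.0, -253.0], [595.0, -361.0]]
scene white 298 [203.82 288.78] [ 621.95 -415.93] [[575.0, -432.0], [607.0, -375.0], [666.0, -399.0], [635.0, -454.0]]
```

View pics/o1.png

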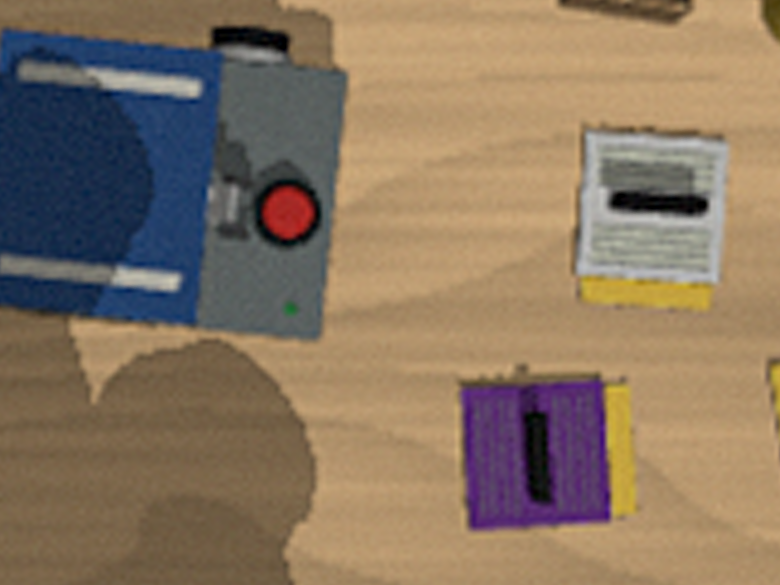

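View pics/s1.png

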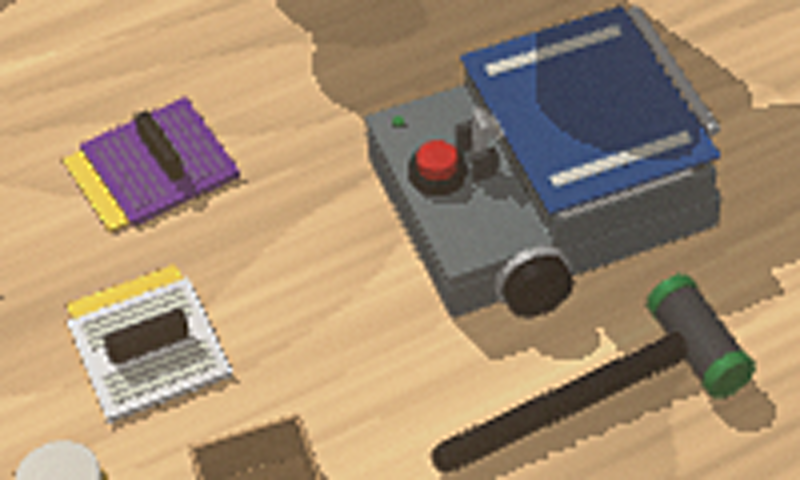

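```bash
cat >> h.py <<'E'
from scipy.linalg import logm,expm
def tool(yaw,tx=0,ty=0): # tool y at yaw, tool x at yaw+90deg, pointing down; then turns about tool x, y
    s,c=np.sin(yaw),np.cos(yaw)
    return np.array([[-s,c,0],[c,s,0],[0,0,-1.]])@R.from_euler('xyz',[tx,ty,0]).as_matrix()
def pose():
    o=r.get_obs();q=o["tcp_rot"];T=np.eye(4)
    T[:3,:3]=R.from_quat(np.roll(q,-1)).as_matrix();T[:3,3]=o["position"];return T
def plan(p,Rm,n,T0=None):  # the row which, done n times, leads to the pose
    T1=np.eye(4);T1[:3,:3]=Rm;T1[:3,3]=p
    D=expm(np.real(logm(np.linalg.inv(pose() if T0 is None else T0)@T1))/n)
    row=np.r_[D[:3,3]/1000,R.from_matrix(D[:3,:3]).as_rotvec()]
    print(n,"x",row.round(4).tolist());return T1
E
python3 - <<'E'
from h import *
plan([532,-21,150],tool(-.1,0,.15),18)
E
```

```text
18 x [-0.0374, -0.0036, 0.0011, -0.0052, 0.0073, 0.0685]
```

Request:
servo_tool:
  series: [-0.0374,-0.0036,0.0011,-0.0052,0.0073,0.0685,-0.0374,-0.0036,0.0011,-0.0052,0.0073,0.0685,-0.0374,-0.0036,0.0011,-0.0052,0.0073,0.0685,-0.0374,-0.0036,0.0011,-0.0052,0.0073,0.0685,-0.0374,-0.0036,0.0011,-0.0052,0.0073,0.0685,-0.0374,-0.0036,0.0011,-0.0052,0.0073,0.0685,-0.0374,-0.0036,0.0011,-0.0052,0.0073,0.0685,-0.0374,-0.0036,0.0011,-0.0052,0.0073,0.0685,-0.0374,-0.0036,0.0011,-0.0052,0.0073,0.0685]
  jaw: 0

```text
time_s: 1.0
position: [483.8, 303.4, 196.8]
tcp_rot: [-0.027, 0.503, 0.863, 0.029]
wrist_force: [1.4, 0.0, -0.1]
gripper_width: 0.275
finger_force: 0.0
```

Request:
servo_tool:
  series: [-0.0374,-0.0036,0.0011,-0.0052,0.0073,0.0685,-0.0374,-0.0036,0.0011,-0.0052,0.0073,0.0685,-0.0374,-0.0036,0.0011,-0.0052,0.0073,0.0685,-0.0374,-0.0036,0.0011,-0.0052,0.0073,0.0685,-0.0374,-0.0036,0.0011,-0.0052,0.0073,0.0685,-0.0374,-0.0036,0.0011,-0.0052,0.0073,0.0685,-0.0374,-0.0036,0.0011,-0.0052,0.0073,0.0685,-0.0374,-0.0036,0.0011,-0.0052,0.0073,0.0685,-0.0374,-0.0036,0.0011,-0.0052,0.0073,0.0685,0,0,0,0,0,0]

```text
time_s: 2.0
position: [531.0, -25.0, 148.3]
tcp_rot: [-0.051, 0.742, 0.667, 0.055]
wrist_force: [0.3, -0.2, -1.2]
gripper_width: 0.008
finger_force: 0.0
```

```bash
cat >> h.py <<'E'
def wproj(P,T):  # world points into the wrist picture
    m=r.camera_model("wrist");C=np.linalg.inv(T@m["T_tool_cam"]);K=m["intrinsics"]
    p=np.atleast_2d(P)@C[:3,:3].T+C[:3,3];p=p*[1,-1,-1]
    return cv2.fisheye.projectPoints(p[:,None],np.zeros(3),np.zeros(3),K,np.zeros(4))[0][:,0]
def wback(uv,T,z):
    m=r.camera_model("wrist");C=T@m["T_tool_cam"];K=m["intrinsics"];uv=np.atleast_2d(uv).astype(float)
    q=(uv-K[:2,2])/K[0,0];t=np.linalg.norm(q,axis=1,keepdims=True)
    d=np.c_[q/np.maximum(t,1e-9)*np.sin(t),np.cos(t)]*[1,-1,-1]@C[:3,:3].T
    return C[:3,3]+d*((z-C[2,3])/d[:,2])[:,None]
E
python3 - <<'E'
from h import *
T=pose();i=r.camera("wrist");cv2.imwrite("pics/w1.png",i);np.save("w1.npy",T)
print(T,r.get_obs()["gripper_width"],r.get_obs()["time_s"])
hsv=cv2.cvtColor(i,cv2.COLOR_BGR2HSV)
m=cv2.inRange(hsv,(0,170,100),(6,255,255));k,l,s,c=cv2.connectedComponentsWithStats(m)
for j in range(1,k):
  if s[j,4]>100:print(s[j],c[j],wback(c[j],T,86))
E
```

```text
[[  0.1    0.99   0.01 531.02]
 [  0.98  -0.11   0.15 -24.97]
 [  0.15  -0.    -0.99 148.29]
 [  0.     0.     0.     1.  ]] 0.0033342329660433177 2.05
[ 294  188   46   43 1521] [316.21 209.03] [[533.1  -17.08  86.  ]]
```

View pics/w1.png

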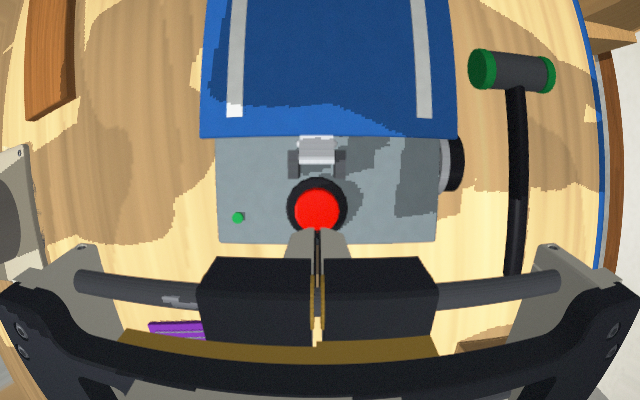

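The button is at pixel (316,209), which puts it at (533,-18). That fits the first fix, so I press it.

Request:
servo_tool:
  series: [0,0,0.02,0,0,0,0,0,0.02,0,0,0,0,0,0.014,0,0,0,0,0,0.008,0,0,0,0,0,0.008,0,0,0,0,0,0.001,0,0,0,0,0,-0.02,0,0,0,0,0,-0.04,0,0,0,0,0,-0.04,0,0,0,0,0,-0.04,0,0,0]

```text
time_s: 3.05
position: [531.5, -31.4, 220.3]
tcp_rot: [-0.05, 0.739, 0.669, 0.056]
wrist_force: [0.9, -0.5, -0.3]
gripper_width: 0.004
finger_force: 0.0
```

```bash
python3 - <<'E'
from h import *
T=pose();i=r.camera("wrist");j=r.camera("top")
cv2.imwrite("pics/w2.png",i);cv2.imwrite("pics/top2.png",j)
cv2.imwrite("pics/c2.png",np.hstack([cv2.resize(i,(480,300)),cv2.resize(j[150:300,240:400],(320,300))]))
print(pose()[:3,3],r.get_obs()["time_s"])
E
```

```text
[535.12 -32.68 226.03] 3.15
```

View pics/c2.png

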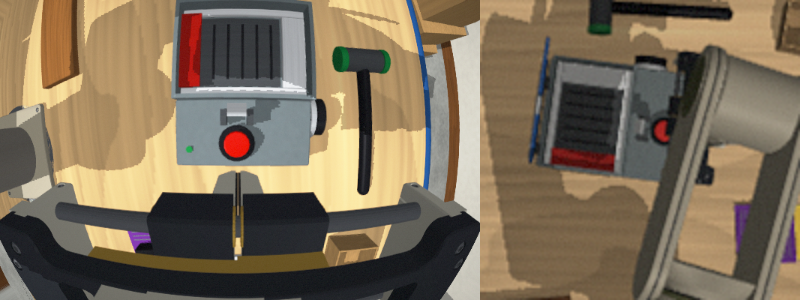

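```bash
python3 - <<'E'
from h import *
r.camera("top");r.camera("top")
T=pose();i=r.camera("wrist");cv2.imwrite("pics/w3.png",i);np.save("w3.npy",T);print(T[:3,3],r.get_obs()["qd"])
# rectify wrist picture onto plane z=65 (lip top)
xs=np.arange(430,690,.5)[::-1];ys=np.arange(10,260,.5)[::-1]
g=np.array([[[x,y,82] for y in ys] for x in xs]).reshape(-1,3)
def rect(z):
    g[:,2]=z;uv=wproj(g,T).reshape(len(xs),len(ys),2).astype(np.float32)
    return cv2.remap(i,uv[...,0],uv[...,1],cv2.INTER_CUBIC)
for z in(82,60):
    o=rect(z)
    if z==82: cv2.imwrite("pics/r82.png",cv2.resize(o,None,fx=1.1,fy=1.1))
    m=cv2.inRange(cv2.cvtColor(o,cv2.COLOR_BGR2HSV),(0,150,60),(8,255,255));k,l,s,c=cv2.connectedComponentsWithStats(m)
    for j in range(1,k):
        if s[j,4]>2000:
            b=cv2.boxPoints(cv2.minAreaRect(np.argwhere(l==j)[:,::-1].astype(np.float32)))
            print(z,s[j,4]/4,np.c_[xs[0]-b[:,1]/2,ys[0]-b[:,0]/2].round(1).tolist())
E
```

```text
[532.54 -31.69 220.03] [ 0.    0.02  0.03 -0.   -0.    0.  ]
82 3200.25 [[473.0, 177.8], [502.9, 174.6], [491.3, 64.6], [461.4, 67.8]]
60 3661.5 [[468.4, 189.2], [500.4, 185.8], [488.0, 67.9], [456.0, 71.3]]
```

View pics/r82.png

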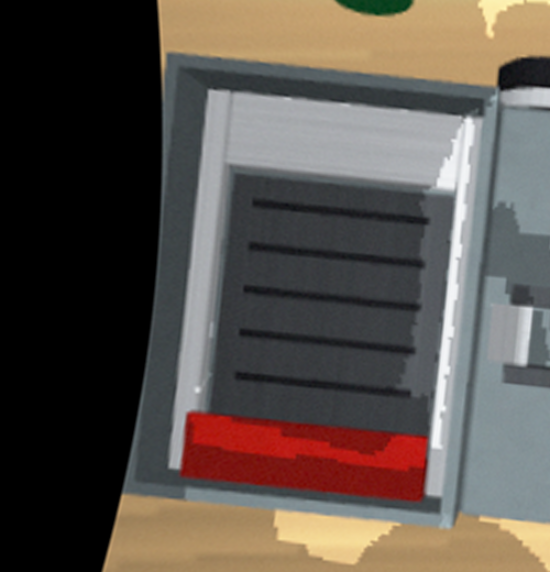

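The wrist view shows the bay open, with the red lip on the -x side, rectified at rows 413 to 498. From the lip and walls the seat is at about (548.7, 119.9), yaw -0.104. The wall lines at x = -91 and +111 and y = -76 agree within 1 mm. Next I look at the white plate from close by.

```bash
python3 - <<'E'
from h import *
plan([541,-355,150],tool(-.065),9)
E
```

```text
9 x [-0.0363, 0.0041, 0.0046, 0.0004, -0.0168, -0.0038]
```

Request:
servo_tool:
  series: [-0.036,0.004,0.0046,0,-0.0168,-0.004,-0.036,0.004,0.0046,0,-0.0168,-0.004,-0.036,0.004,0.0046,0,-0.0168,-0.004,-0.036,0.004,0.0046,0,-0.0168,-0.004,-0.036,0.004,0.0046,0,-0.0168,-0.004,-0.036,0.004,0.0046,0,-0.0168,-0.004,-0.036,0.004,0.0046,0,-0.0168,-0.004,-0.036,0.004,0.0046,0,-0.0168,-0.004,-0.036,0.004,0.0046,0,-0.0168,-0.004,0,0,0,0,0,0]
  jaw: 0.6

```text
time_s: 4.3
position: [538.7, -354.8, 146.1]
tcp_rot: [-0.001, 0.73, 0.683, -0.0]
wrist_force: [0.2, 0.7, 0.6]
gripper_width: 0.598
finger_force: 0.0
```

```bash
cat >> h.py <<'E'
def wrect(i,T,z,x0,x1,y0,y1,s=2.):
    xs=np.arange(x0,x1,1/s)[::-1];ys=np.arange(y0,y1,1/s)[::-1]
    X,Y=np.meshgrid(xs,ys,indexing='ij');g=np.stack([X,Y,X*0+z],-1)
    uv=wproj(g.reshape(-1,3),T).reshape(X.shape+(2,)).astype(np.float32)
    return cv2.remap(i,uv[...,0],uv[...,1],cv2.INTER_CUBIC)
def wbox(i,T,z,x0,x1,y0,y1,lo,hi,amin=300,s=2.):
    o=wrect(i,T,z,x0,x1,y0,y1,s);m=cv2.inRange(cv2.cvtColor(o,cv2.COLOR_BGR2HSV),lo,hi)
    m=cv2.morphologyEx(m,cv2.MORPH_OPEN,np.ones((3,3)));k,l,t,c=cv2.connectedComponentsWithStats(m)
    for j in range(1,k):
        if t[j,4]/s/s>amin:
            b=cv2.boxPoints(cv2.minAreaRect(np.argwhere(l==j)[:,::-1].astype(np.float32)))
            print(z,"area",t[j,4]/s/s,np.c_[x1-b[:,1]/s,y1-b[:,0]/s].round(1).tolist())
    return o
E
python3 - <<'E'
from h import *
r.camera("top")
T=pose();i=r.camera("wrist");cv2.imwrite("pics/w4.png",i);np.save("w4.npy",T);print(T[:3,3])
b=(430,630,-390,-220)
o=wbox(i,T,6,*b,(20,130,100),(34,255,255))
wbox(i,T,39,*b,(0,0,0),(179,255,55))
cv2.imwrite("pics/r4.png",np.hstack([wrect(i,T,9,*b),wrect(i,T,39,*b)]))
E
```

```text
[ 539.16 -352.87  146.6 ]
6 area 1981.5 [[470.5, -247.39999389648438], [490.6000061035156, -248.8000030517578], [483.3999938964844, -348.8999938964844], [463.29998779296875, -347.3999938964844]]
39 area 857.75 [[540.0, -268.29998779296875], [553.0, -269.20001220703125], [548.2999877929688, -336.70001220703125], [535.2000122070312, -335.79998779296875]]
```

View pics/r4.png

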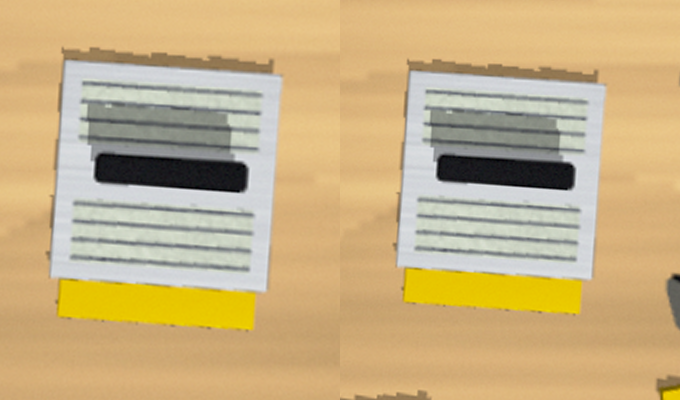

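The rectified view shows the white plate: the tongue measures 20 x 100 mm and the rib centre is at (544,-302.5). Both agree on the grip point, and yaw is -0.071.

```bash
python3 - <<'E'
from h import *
a=plan([544,-302.7,60],tool(-.071),4)
plan([544,-302.7,13],tool(-.071),4,a)
E
```

```text
4 x [0.0123, 0.0003, 0.0218, -0.0001, -0.0007, 0.0016]
4 x [0.0, 0.0, 0.0118, 0.0, 0.0, 0.0]
```

Request:
servo_tool:
  series: [0.0123,0.0003,0.0218,0,-0.0007,0.0016,0.0123,0.0003,0.0218,0,-0.0007,0.0016,0.0123,0.0003,0.0218,0,-0.0007,0.0016,0.0123,0.0003,0.0218,0,-0.0007,0.0016,0,0,0.012,0,0,0,0,0,0.012,0,0,0,0,0,0.012,0,0,0,0,0,0.006,0,0,0,0,0,0,0,0,0,0,0,0,0,0,0]

```text
time_s: 5.4
position: [545.8, -304.1, 21.0]
tcp_rot: [0.002, 0.732, 0.682, 0.0]
wrist_force: [-0.2, 0.4, 0.2]
gripper_width: 0.602
finger_force: 0.0
```

```bash
python3 - <<'E'
from h import *
plan([544,-302.7,12.5],tool(-.071),2)
E
```

```text
2 x [0.0007, -0.0009, 0.0042, 0.0017, 0.0015, 0.0002]
```

Request:
servo_tool:
  series: [0,0,0.004,0,0,0,0,0,0.003,0,0,0,0,0,0,0,0,0,0,0,0,0,0,0]

```text
time_s: 5.8
position: [545.5, -303.6, 13.5]
tcp_rot: [0.002, 0.731, 0.682, -0.0]
wrist_force: [0.1, 0.3, -0.0]
gripper_width: 0.601
finger_force: 0.0
```

```bash
python3 - <<'E'
from h import *
print(pose()[:3,3],r.get_obs()["qd"])
plan([544,-302.7,13],tool(-.071),2)
E
```

```text
[ 545.49 -303.56   13.5 ] [ 0. -0. -0.  0. -0.  0.]
2 x [0.0004, -0.0008, 0.0002, 0.0014, 0.0014, 0.0005]
```

Request:
servo_tool:
  series: [0.0004,-0.0008,0,0.0014,0.0014,0.0005,0.0004,-0.0008,0,0.0014,0.0014,0.0005,0,0,0,0,0,0]

```text
time_s: 6.1
position: [544.0, -302.7, 13.6]
tcp_rot: [0.0, 0.732, 0.682, 0.0]
wrist_force: [-0.2, -0.3, -0.9]
gripper_width: 0.601
finger_force: 0.0
```

Request:
servo_tool:
  series: [0,0,0,0,0,0,0,0,0,0,0,0,0,0,0,0,0,0,0,0,0,0,0,0,0,0,0,0,0,0,0,0,0,0,0,0,0,0,0,0,0,0]
  jaw: 0.05

```text
time_s: 6.8
position: [543.5, -302.7, 13.5]
tcp_rot: [-0.0, 0.732, 0.682, -0.0]
wrist_force: [-3.8, 0.5, 2.2]
gripper_width: 0.147
finger_force: 30.0
```

```bash
python3 - <<'E'
from h import *
T=pose();o=r.get_obs();print(T,o["wrist_force"],o["finger_force"])
np.save("grasp.npy",T)
S=np.array([548.7,119.9]);y=-.104
# way: lift, carry
a=plan(T[:3,3]+[0,0,167],T[:3,:3],4,T)
E
```

```text
[[   0.07    1.     -0.    543.52]
 [   1.     -0.07    0.   -302.65]
 [   0.     -0.     -1.     13.5 ]
 [   0.      0.      0.      1.  ]] [-3.78  0.48  2.24] 30.000097453594208
4 x [0.0, -0.0, -0.0417, 0.0, 0.0, -0.0]
```

```bash
cat >> h.py <<'E'
S=np.array([548.7,119.9,45]);YW=-.104
def E(x,y,z,yw=None): # extractor (seat) coordinates to world
    c,s=np.cos(YW),np.sin(YW);return S+[c*x-s*y,s*x+c*y,z]
E
python3 - <<'E'
from h import *
T=np.load("grasp.npy");a=T.copy();a[2,3]+=160
print(E(28,-80,185))
plan(E(28,-80,185),tool(YW),10,a)
E
```

```text
[568.24  37.43 230.  ]
10 x [0.0341, -0.0005, -0.0056, -0.0001, -0.0, 0.0033]
```

Request:
servo_tool:
  series: [0,0,-0.02,0,0,0,0,0,-0.04,0,0,0,0,0,-0.05,0,0,0,0,0,-0.05,0,0,0,0,0,0,0,0,0]

```text
time_s: 7.3
position: [548.2, -305.2, 183.1]
tcp_rot: [0.007, 0.732, 0.682, 0.002]
wrist_force: [1.3, -1.2, -2.2]
gripper_width: 0.151
finger_force: 30.0
```

Request:
servo_tool:
  series: [0.0341,-0.0005,-0.0056,0,0,0.0033,0.0341,-0.0005,-0.0056,0,0,0.0033,0.0341,-0.0005,-0.0056,0,0,0.0033,0.0341,-0.0005,-0.0056,0,0,0.0033,0.0341,-0.0005,-0.0056,0,0,0.0033,0.0341,-0.0005,-0.0056,0,0,0.0033,0.0341,-0.0005,-0.0056,0,0,0.0033,0.0341,-0.0005,-0.0056,0,0,0.0033,0.0341,-0.0005,-0.0056,0,0,0.0033,0.0341,-0.0005,-0.0056,0,0,0.0033]

```text
time_s: 8.3
position: [567.7, 39.0, 228.2]
tcp_rot: [-0.001, 0.743, 0.669, -0.0]
wrist_force: [0.8, -1.2, -4.0]
gripper_width: 0.143
finger_force: 30.0
```

```bash
python3 - <<'E'
from h import *
for _ in range(5): r.camera("top")
T=pose();i=r.camera("wrist");cv2.imwrite("pics/w5.png",i);np.save("w5.npy",T);print(T[:3,3],r.get_obs()["gripper_width"])
j=r.camera("scene");cv2.imwrite("pics/s5.png",j)
b=(430,690,10,260)
wbox(i,T,65,*b,(0,150,60),(8,255,255))
wbox(i,T,60,*b,(0,150,60),(8,255,255))
cv2.imwrite("pics/c5.png",np.vstack([cv2.resize(i,(480,300)),cv2.resize(j[140:280,240:464],(480,300))]))
E
```

```text
[567.76  37.34 228.27] 0.1513959125518552
65 area 3182.0 [[470.0, 187.0], [501.8999938964844, 183.60000610351562], [490.20001220703125, 75.69999694824219], [458.3999938964844, 79.0999984741211]]
60 area 3267.0 [[468.3999938964844, 188.3000030517578], [500.6000061035156, 184.89999389648438], [489.1000061035156, 75.19999694824219], [456.8999938964844, 78.5999984741211]]
```

View pics/c5.png

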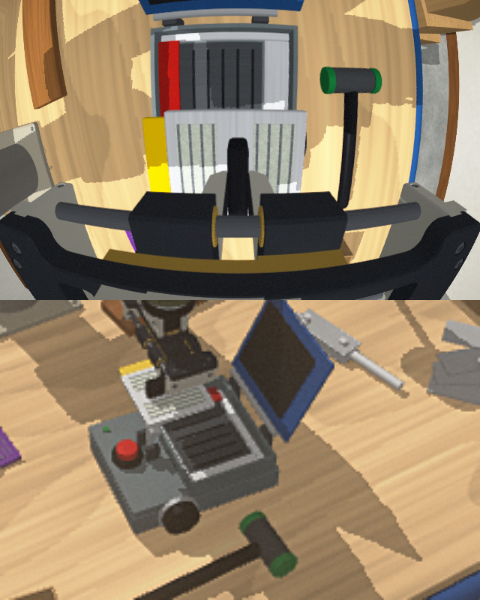

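The lip's +y corner falls within 1 mm of the earlier fix, and the scene view (lower half) shows the hatch past vertical with the plate held level. I carry it over the bay and tilt it toe down.

```bash
sed -i 's/^S=.*;YW/S=np.array([549.0,120.0,45]);YW/' h.py; python3 - <<'E'
from h import *
a=plan(E(28.2,-.2,95),tool(YW,-.22),6)
E
```

```text
6 x [0.0135, -0.0012, 0.0147, -0.0369, 0.0001, -0.0002]
```

Request:
servo_tool:
  series: [0.0135,-0.0012,0.0147,-0.0369,0,0,0.0135,-0.0012,0.0147,-0.0369,0,0,0.0135,-0.0012,0.0147,-0.0369,0,0,0.0135,-0.0012,0.0147,-0.0369,0,0,0.0135,-0.0012,0.0147,-0.0369,0,0,0.0135,-0.0012,0.0147,-0.0369,0,0,0,0,0,0,0,0,0,0,0,0,0,0,0,0,0,0,0,0]

```text
time_s: 9.55
position: [578.3, 116.9, 142.3]
tcp_rot: [0.082, 0.739, 0.665, 0.074]
wrist_force: [0.0, -0.2, -4.2]
gripper_width: 0.149
finger_force: 30.0
```

```bash
python3 - <<'E'
from h import *
print(pose()[:3,3],E(28.2,-.2,95),r.get_obs()["wrist_force"])
a=plan(E(28.2,-.2,45),tool(YW,-.22),4)
plan(E(28.2,-.2,33),tool(YW,-.22),3,a)
E
```

```text
[578.35 116.95 142.27] [577.03 116.87 140.  ] [ 0.03 -0.18 -4.23]
4 x [-0.0001, -0.0032, 0.0127, 0.0006, 0.0001, -0.0003]
3 x [0.0, -0.0009, 0.0039, -0.0, 0.0, 0.0]
```

Request:
servo_tool:
  series: [0,-0.0032,0.0127,0.0006,0,0,0,-0.0032,0.0127,0.0006,0,0,0,-0.0032,0.0127,0.0006,0,0,0,-0.0032,0.0127,0.0006,0,0,0,-0.0009,0.0039,0,0,0,0,-0.0009,0.0039,0,0,0,0,0,0,0,0,0,0,0,0,0,0,0]

```text
time_s: 10.35
position: [576.6, 118.2, 81.4]
tcp_rot: [0.081, 0.738, 0.665, 0.074]
wrist_force: [-0.3, 0.5, -4.0]
gripper_width: 0.149
finger_force: 30.0
```

```bash
cat >> h.py <<'E'
def inE(T=None):
    T=pose() if T is None else T
    d=T[:3,3]-S;c,s=np.cos(YW),np.sin(YW)
    e=R.from_matrix(tool(YW).T@T[:3,:3]).as_rotvec()
    print("E xyz",np.r_[c*d[0]+s*d[1],-s*d[0]+c*d[1],d[2]].round(2),"turn",e.round(4),"F",r.get_obs()["wrist_force"],"M",r.get_obs()["moment"])
E
python3 - <<'E'
from h import *
inE()
a=plan(E(28.2,-.2,32.5),tool(YW,-.22),1)
plan(E(6.2,-.2,32.5),tool(YW,-.22),5,a)
E
```

```text
E xyz [27.67  1.1  36.42] turn [-0.22  0.   -0.  ] F [-0.29  0.46 -3.96] M [-0.03  0.27  0.01]
1 x [-0.0013, -0.0003, 0.0039, -0.0, -0.0003, 0.0]
5 x [0.0, -0.0043, -0.001, -0.0, 0.0, 0.0]
```

Request:
servo_tool:
  series: [-0.0013,-0.0003,0.004,0,0,0,0,0,0,0,0,0,0,-0.0043,-0.001,0,0,0,0,-0.0043,-0.001,0,0,0,0,-0.0043,-0.001,0,0,0,0,-0.0043,-0.001,0,0,0,0,0,0,0,0,0]

```text
time_s: 11.05
position: [558.4, 118.7, 77.0]
tcp_rot: [0.081, 0.738, 0.665, 0.073]
wrist_force: [0.4, -0.3, -3.0]
gripper_width: 0.15
finger_force: 30.0
```

```bash
python3 - <<'E'
from h import *
inE()
a=plan(E(6.2,-.2,32),tool(YW,-.22),2)
E
```

```text
E xyz [ 9.44 -0.28 31.98] turn [-0.22  0.   -0.  ] F [ 0.44 -0.3  -2.95] M [ 0.01  0.31 -0.  ]
2 x [0.0, -0.0016, -0.0004, -0.0006, -0.0, 0.0001]
```

Request:
servo_tool:
  series: [0,-0.0016,-0.0004,0,0,0,0,-0.0016,-0.0004,0,0,0,0,0,0,0,0,0]

```text
time_s: 11.35
position: [555.7, 118.9, 77.1]
tcp_rot: [0.081, 0.738, 0.665, 0.073]
wrist_force: [0.6, -0.0, -3.8]
gripper_width: 0.149
finger_force: 30.0
```

```bash
python3 - <<'E'
from h import *
inE()
a=plan(E(9.4,-.2,21.6),tool(YW,-.1),6)
a=plan(E(11,-.2,14),tool(YW,0),8,a)
E
```

```text
E xyz [ 6.75 -0.36 32.14] turn [-0.22  0.    0.  ] F [ 0.57 -0.03 -3.75] M [0.   0.3  0.05]
6 x [0.0, 0.0001, 0.0018, 0.0198, -0.0, -0.0]
8 x [-0.0, 0.0001, 0.001, 0.0125, -0.0, -0.0]
```

Request:
servo_tool:
  series: [0,0.0001,0.0018,0.0198,0,0,0,0.0001,0.0018,0.0198,0,0,0,0.0001,0.0018,0.0198,0,0,0,0.0001,0.0018,0.0198,0,0,0,0.0001,0.0018,0.0198,0,0,0,0.0001,0.0018,0.0198,0,0,0,0,0,0,0,0]

```text
time_s: 12.05
position: [558.5, 118.5, 66.3]
tcp_rot: [0.037, 0.742, 0.668, 0.033]
wrist_force: [0.3, -0.4, -3.5]
gripper_width: 0.151
finger_force: 30.0
```

```bash
python3 - <<'E'
from h import *
inE()
plan(E(11,-.2,14),tool(YW,0),8)
E
```

```text
E xyz [ 9.59 -0.51 21.25] turn [-0.1 -0.   0. ] F [ 0.31 -0.37 -3.48] M [-0.08  0.16 -0.07]
8 x [0.0, 0.0001, 0.0009, 0.0124, 0.0, -0.0]
```

Request:
servo_tool:
  series: [0,0.0001,0.0009,0.0124,0,0,0,0.0001,0.0009,0.0124,0,0,0,0.0001,0.0009,0.0124,0,0,0,0.0001,0.0009,0.0124,0,0,0,0.0001,0.0009,0.0124,0,0,0,0.0001,0.0009,0.0124,0,0,0,0.0001,0.0009,0.0124,0,0,0,0.0001,0.0009,0.0124,0,0,0,0,0,0,0,0]

```text
time_s: 12.95
position: [559.6, 118.5, 59.3]
tcp_rot: [0.0, 0.743, 0.669, 0.0]
wrist_force: [-0.7, 0.2, -3.8]
gripper_width: 0.148
finger_force: 30.0
```

```bash
python3 - <<'E'
from h import *
inE()
E
```

```text
E xyz [10.66 -0.41 14.29] turn [-0.  0.  0.] F [-0.65  0.19 -3.75] M [-0.09  0.06  0.02]
```

Request:
servo_tool:
  series: [0,0,0.0004,0,0,0,0,0,0.0004,0,0,0,0,0,0.0003,0,0,0,0,0,0,0,0,0]

```text
time_s: 13.35
position: [559.4, 118.6, 58.5]
tcp_rot: [0.0, 0.743, 0.669, 0.0]
wrist_force: [-0.6, -0.4, -2.5]
gripper_width: 0.149
finger_force: 30.0
```

```bash
python3 - <<'E'
from h import *
inE()
E
```

```text
E xyz [10.45 -0.35 13.55] turn [-0. -0. -0.] F [-0.56 -0.37 -2.46] M [-0.06  0.27  0.04]
```

Request:
servo_tool:
  series: [0,0,0.0003,0,0,0,0,0,0.0003,0,0,0,0,0,0,0,0,0,0,0,0,0,0,0]

```text
time_s: 13.75
position: [559.4, 118.6, 58.5]
tcp_rot: [0.0, 0.743, 0.669, 0.0]
wrist_force: [-4.5, -1.0, 5.1]
gripper_width: 0.154
finger_force: 30.0
```

```bash
python3 - <<'E'
from h import *
inE()
E
```

```text
E xyz [10.48 -0.33 13.46] turn [-0. -0. -0.] F [-4.51 -0.99  5.09] M [-0.2   0.96  0.01]
```

It is seated and bearing on the floor at TCP height 13.5 mm, as expected when flat. I release and rise.

Request:
servo_tool:
  series: [0,0,0,0,0,0,0,0,0,0,0,0,0,0,0,0,0,0,0,0,0,0,0,0]
  jaw: 0.45

```text
time_s: 14.15
position: [559.5, 118.6, 57.8]
tcp_rot: [0.0, 0.743, 0.669, 0.0]
wrist_force: [0.2, 0.6, 1.1]
gripper_width: 0.426
finger_force: 0.0
```

Request:
servo_tool:
  series: [0,0,-0.01,0,0,0,0,0,-0.03,0,0,0,0,0,-0.04,0,0,0,-0.03,0,-0.04,0,0,0,-0.04,0,-0.02,0,0,0,-0.03,0,0,0,0,0,0,0,0,0,0,0,0,0,0,0,0,0]
  jaw: 0.45

```text
time_s: 14.95
position: [548.9, 18.8, 198.3]
tcp_rot: [0.0, 0.743, 0.669, 0.001]
wrist_force: [-0.3, 0.2, 0.2]
gripper_width: 0.449
finger_force: 0.0
```

```bash
python3 - <<'E'
from h import *
r.camera("top");inE()
T=pose();i=r.camera("wrist");j=r.camera("scene")
b=(430,690,10,260)
wbox(i,T,54,*b,(0,0,120),(179,50,255),1500)
wbox(i,T,84,*b,(0,0,0),(179,255,45),400)
cv2.imwrite("pics/c6.png",np.hstack([wrect(i,T,65,*b,1.5),cv2.resize(j[130:290,240:400],(390,390))]))
E
```

```text
E xyz [  10.18 -100.    152.85] turn [-0.  0.  0.] F [ 0.86 -0.47  0.77] M [-0.05  0.09 -0.  ]
54 area 6434.75 [[659.5, 204.0], [659.5, 10.5], [439.5, 10.5], [439.5, 204.0]]
54 area 18925.75 [[471.6000061035156, 199.3000030517578], [660.2999877929688, 179.3000030517578], [645.5, 40.20000076293945], [456.79998779296875, 60.29999923706055]]
84 area 14962.75 [[690.0, 260.0], [690.0, 191.0], [430.5, 191.0], [430.5, 260.0]]
84 area 406.5 [[663.0, 45.5], [663.0, 10.5], [650.0, 10.5], [650.0, 45.5]]
84 area 817.25 [[559.2000122070312, 152.10000610351562], [571.7000122070312, 150.8000030517578], [564.2000122070312, 83.5999984741211], [551.7000122070312, 85.0]]
```

View pics/c6.png

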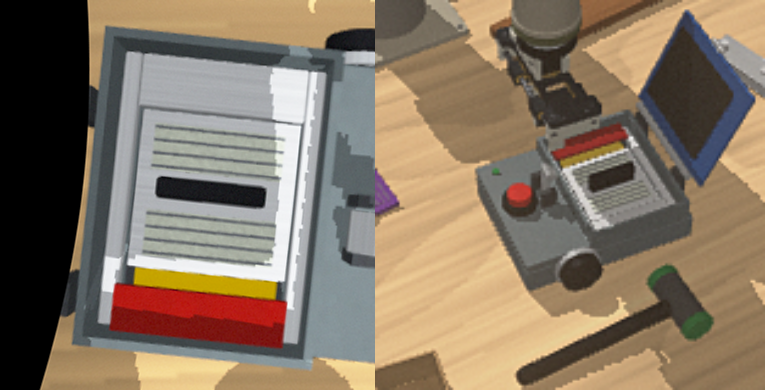

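The plate lies flat in its recess, with the yellow tongue under the lip. The hatch stands open. I go over and behind the hatch with shut fingers.

Request:
servo_tool:
  series: [0,0,-0.05,0,0,0,0,0,-0.045,0,0,0,0.03,0,-0.04,0,0,0,0.045,0,0,0,0,0,0.045,0,0,0,0,0,0.045,0,0,0,0,0,0.045,0,0,0,0,0,0.045,0,0,0,0,0,0.045,0,0,0,0,0,0,0,0,0,0,0]
  jaw: 0

```text
time_s: 16.1
position: [577.9, 324.0, 330.1]
tcp_rot: [-0.001, 0.741, 0.672, -0.001]
wrist_force: [1.2, 0.7, -0.2]
gripper_width: 0.007
finger_force: 0.0
```

```bash
python3 - <<'E'
from h import *
inE()
a=plan(E(12,208,185),tool(YW),4)
E
```

```text
E xyz [  7.58 205.91 285.08] turn [ 0.    0.   -0.01] F [ 1.24  0.75 -0.25] M [-0.06  0.06 -0.05]
4 x [0.0005, 0.0011, 0.025, -0.0006, -0.0, 0.0017]
```

Request:
servo_tool:
  series: [0,0.001,0.025,0,0,0.0017,0,0.001,0.025,0,0,0.0017,0,0.001,0.025,0,0,0.0017,0,0.001,0.025,0,0,0.0017,-0.01,0,0,0,0,0,-0.015,0,0,0,0,0,-0.015,0,0,0,0,0,-0.015,0,0,0,0,0,0,0,0,0,0,0]

```text
time_s: 17.0
position: [578.8, 260.1, 234.9]
tcp_rot: [0.001, 0.746, 0.666, 0.002]
wrist_force: [0.5, 1.2, 0.2]
gripper_width: 0.004
finger_force: 0.6
```

```bash
python3 - <<'E'
from h import *
inE()
E
```

```text
E xyz [ 15.05 142.47 189.92] turn [-0.    0.    0.01] F [0.54 1.17 0.18] M [ 0.08 -0.05  0.07]
```

Request:
servo_tool:
  series: [-0.015,0,0,0,0,0,-0.015,0,0,0,0,0,-0.015,0,0,0,0,0,-0.013,0,-0.001,0,0,0,-0.013,0,-0.001,0,0,0,-0.013,0,-0.001,0,0,0,-0.013,0,-0.001,0,0,0,0,0,0,0,0,0]

```text
time_s: 17.8
position: [567.2, 164.1, 237.1]
tcp_rot: [0.001, 0.746, 0.666, 0.0]
wrist_force: [0.1, 1.0, 1.0]
gripper_width: 0.002
finger_force: 0.5
```

```bash
python3 - <<'E'
from h import *
inE()
E
```

```text
E xyz [ 13.49  45.79 192.11] turn [-0.   -0.    0.01] F [0.13 0.97 0.97] M [ 0.07  0.11 -0.04]
```

Request:
servo_tool:
  series: [-0.0145,0,0.0074,0,0,0,-0.0145,0,0.0074,0,0,0,-0.0145,0,0.0074,0,0,0,-0.0114,0,0.013,0,0,0,-0.0114,0,0.013,0,0,0,-0.0114,0,0.013,0,0,0,-0.0052,0,0.012,0,0,0,-0.0052,0,0.012,0,0,0,-0.0052,0,0.011,0,0,0,0,0,0,0,0,0]

```text
time_s: 18.8
position: [555.7, 72.7, 138.2]
tcp_rot: [-0.001, 0.745, 0.667, -0.001]
wrist_force: [-1.3, -0.4, 1.4]
gripper_width: 0.007
finger_force: 0.6
```

```bash
python3 - <<'E'
from h import *
inE()
E
```

```text
E xyz [ 11.54 -46.3   93.19] turn [ 0.   -0.    0.01] F [-1.33 -0.44  1.43] M [-0.09  0.13  0.01]
```

Request:
servo_tool:
  series: [-0.003,0,0.012,0,0,0,-0.002,0,0.012,0,0,0,-0.001,0,0.007,0,0,0,0,0,0.004,0,0,0,0,0,0.004,0,0,0,0,0,0.003,0,0,0,0,0,0.002,0,0,0,0,0,0,0,0,0]

```text
time_s: 19.6
position: [556.1, 67.3, 95.9]
tcp_rot: [0.0, 0.745, 0.667, 0.0]
wrist_force: [0.8, -0.4, 2.6]
gripper_width: 0.002
finger_force: 0.9
```

```bash
python3 - <<'E'
from h import *
inE()
E
```

```text
E xyz [ 12.54 -51.67  50.94] turn [-0.   -0.    0.01] F [ 0.85 -0.45  2.55] M [-0.04 -0.15  0.01]
```

Request:
servo_tool:
  series: [0,0,0.002,0,0,0,0,0,0.001,0,0,0,0,0,0.001,0,0,0,0,0,0.0007,0,0,0,0,0,0,0,0,0]

```text
time_s: 20.1
position: [556.2, 67.4, 92.0]
tcp_rot: [0.0, 0.745, 0.667, 0.0]
wrist_force: [-0.8, 0.2, 2.2]
gripper_width: 0.002
finger_force: 1.3
```

```bash
python3 - <<'E'
from h import *
inE()
E
```

```text
E xyz [ 12.66 -51.58  46.95] turn [-0.    0.    0.01] F [-0.77  0.24  2.2 ] M [ 0.07  0.15 -0.01]
```

Request:
servo_tool:
  series: [0,0,0.001,0,0,0,0,0,0,0,0,0,0,0,-0.004,0,0,0,0,0,-0.006,0,0,0,0,0,0,0,0,0]

```text
time_s: 20.6
position: [556.8, 67.2, 101.8]
tcp_rot: [0.001, 0.745, 0.667, 0.001]
wrist_force: [0.5, 0.1, 0.7]
gripper_width: 0.005
finger_force: 0.2
```

Request:
servo_tool:
  series: [0,0,-0.02,0,0,0,0,0,-0.05,0,0,0,0,0,-0.05,0,0,0,-0.03,0,-0.03,0,0,0,-0.04,0,0,0,0,0,-0.03,0,0,0,0,0,0,0,0,0,0,0,0,0,0,0,0,0,0,0,0,0,0,0,0,0,0,0,0,0]

```text
time_s: 21.6
position: [545.0, -31.0, 250.5]
tcp_rot: [0.0, 0.745, 0.667, 0.0]
wrist_force: [0.7, -0.0, -0.2]
gripper_width: 0.005
finger_force: 0.0
```

```bash
python3 - <<'E'
from h import *
inE()
T=pose();i=r.camera("wrist")
wbox(i,T,101,430,700,-40,260,(100,110,40),(125,255,255),3000)
j=r.camera("top");hsv=cv2.cvtColor(j,cv2.COLOR_BGR2HSV)
m=cv2.inRange(hsv,(100,110,40),(125,255,255))[140:300,230:360];print("top blue",m.sum()//255)
k=r.camera("scene");m=cv2.inRange(cv2.cvtColor(k,cv2.COLOR_BGR2HSV),(100,110,40),(125,255,255))[150:300,270:400]
print("scene blue",m.sum()//255,r.get_obs()["time_s"])
E
```

```text
E xyz [  11.73 -150.62  205.5 ] turn [-0.    0.    0.01] F [ 0.67 -0.   -0.16] M [-0.05  0.03 -0.02]
101 area 21595.5 [[465.79998779296875, 178.6999969482422], [661.9000244140625, 157.5], [647.7999877929688, 27.5], [451.79998779296875, 48.70000076293945]]
top blue 2088
scene blue 376 21.75
```

The hatch edge is back where it stood at the start, more than a second after release, so it has latched. I hand in.

```bash
python3 -c "
from station import r
print(r.hand_in())"
```

```text
the job is handed in; nothing more can be done
None
```

The filter plate lies flat in its recess with its yellow edge under the red lip, the hatch is shut and latched, and the job was handed in at about 22 s; no verdict came back.

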